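# Find the concealed catch of the coffee station's hatch

### The job

One of the four round copper plates let into the top of the coffee station is a concealed push-catch; the other three are fixed blanks that look the same. Feel for it with light fingertip presses and press it home so that the compartment hatch springs open by itself, then let go of the catch and leave the hatch open. Do not pick up, knock over or push aside any of the pots, cups and other things standing around.

Things in the scene. Friction and masses are not known exactly. Their poses are not given: they have to be found in the camera images.
- station: Fixed coffee station, copper-sided box 360 (x) x 480 (y) x 110 mm high with a steel top; origin under its centre, x axis away from the robot. In the top, nearest the robot, a row of four alike copper plates, 54 mm across in 57 mm holes, 72 mm apart, faces 2 mm below the top. Behind them: on the left the flush steel hatch, on the right a 6 mm hotplate. A finger push over 60 N does damage.
- plate1 (a point): centre of the upper face of the leftmost (+y) round copper plate, seen from the robot; z up. In the station's frame x = -118, y = 108, z = 108 mm. It may be the catch or a blank.
- plate2 (a point): centre of the upper face of the second from left round copper plate, seen from the robot; z up. In the station's frame x = -118, y = 36, z = 108 mm. It may be the catch or a blank.
- plate3 (a point): centre of the upper face of the third from left round copper plate, seen from the robot; z up. In the station's frame x = -118, y = -36, z = 108 mm. It may be the catch or a blank.
- plate4 (a point): centre of the upper face of the rightmost (-y) round copper plate, seen from the robot; z up. In the station's frame x = -118, y = -108, z = 108 mm. It may be the catch or a blank.
- catch (a joint): Travel of the catch plate, m: 0 at rest, 0.006 fully down. Which plate it is changes from start to start and cannot be seen. It starts to give at about 1.2 N and is fully down at about 4 N, plus slight bolt friction; it springs back when let go. The hatch is released at about 4 mm of travel. The three blanks do not move.
- hatch (a joint): Opening of the hatch, rad: 0 shut and bolted, about 1.35 sprung fully open (nearly upright). Its hinge is along its far (+x) edge, so it swings up and away from the robot, taking about 1 to 2 s once released.
- hatch_edge (a point): Middle of the hatch's free edge, on its upper face, the edge towards the plates; the hatch is 171 x 172 mm and 8 mm thick.
- pot_big: Loose copper coffee pot, 80 mm wide, 85 mm high, wooden handle rising sideways to 125 mm along its x; origin under its centre, on the hotplate.
- pot_small: Loose copper coffee pot, 68 mm wide, 70 mm high, same kind of handle to 105 mm high; origin under its centre, on the hotplate.
- cup_deck: Loose white cup without handle, 64 mm wide, 55 mm high, standing on the station's top past the left end of the row; origin under its centre.
- tamper: Loose steel tamper, 48 mm wide, 66 mm high, standing on the station's top past the right end of the row; origin under its centre.
- cup_table: Loose paper cup, 76 mm wide, 80 mm high, on the table left of the station; origin under its centre.
- jar: Loose closed jar, 80 mm wide, 120 mm high, on the table right of the station; origin under its centre.
- spoon: Loose spoon lying on the table right of the station, origin under its middle.

How it is judged:
On the way:
1. the concealed catch is pressed in by at least 3.5 mm (value of joint catch above 0.0035 m), for 0.02 s.
At the end, for the whole second after the job is handed in: The hatch stands open by more than 1.1 rad, the catch has sprung back to within 1 mm of rest, and every loose thing is within 30 mm of where it started (value of joint hatch above 1.1 rad and value of joint catch below 0.001 m and distance of each of pot_big, pot_small, cup_deck, tamper, cup_table, jar, spoon from where it was at the start of the episode below 0.03 m); the robot touches nothing.
It fails at once if a pot, cup, jar, tamper or spoon is moved by more than 30 mm (lifted, pushed or carried) (distance of any of pot_big, pot_small, cup_deck, tamper, cup_table, jar, spoon from where it was at the start of the episode above 0.03 m).
It fails at once if a pot, cup, jar or the tamper is tipped by more than 0.5 rad (angle between any of pot_big, pot_small, cup_deck, tamper, cup_table, jar's own z axis and vertical above 0.5 rad).
It fails at once if the fingers push on something with more than 60 N (contact force between the fingers and anything else above 60 N).
It also fails if it takes over 51 s, if anything falls off the work surface, if the arm or the gripper's body presses on something with over 40 N, if the wrist force passes 120 N, or if a joint passes its speed limit or range.

### The arm

A 6-joint arm with a two-finger parallel gripper is mounted at the origin on the work surface. World frame = base frame: x ahead of the robot, y to its left, z up, the work surface at z = 0. Lengths are in m, angles in rad, forces in N, time in s.
With the tool pointing down it reaches from about 0.375 to 0.9 m from the base axis. Payload 3.1 kg.
Tool frame: the origin (TCP) lies on the centre line of the jaws, within the pads' length; the fingertips stand 8 mm ahead of it and the grasp point (between the pads) lies 11 mm behind it (robot.tip_extent is the distance from the TCP to the fingertips, in m); y points along the fingers, z is the direction in which the jaws open and shut, and the axes are right-handed (so a half turn about y gives the same grasp; the last joint's range is limited). The gripper opens to 87 mm and grips with 3 to 60 N. Pads are 19 mm wide; open, the fingers measure 117 mm over their backs; the gripper's body (75 mm by 190 mm) begins 51 mm behind the grasp point.
Start: joints at [0.972, 0.527, 1.433, -0, 1.181, -0.178], TCP at [0.255, 0.57, 0.231] pointing down, gripper open.
Joint ranges: [-3.08, 3.08], [-0.75, 2.2], [0.22, 2.44], [-1.43, 4.57], [0, 2.65], [-2.85, 2.85]. Speed limits (rad/s): [2.79, 2.79, 3.14, 3.14, 3.14, 3.14].

### API

Orientations are given as a unit quaternion [x, y, z, w].
In Python, from rig import robot gives the robot as it stands.
- The arm moves only by the shell command python3 -m crank 'ROWS' [FORCE]. ROWS is JSON, a list that holds one entry, the list of rows, each a list of 7 numbers: the turn, a rotation vector about the tool's x, y, z in degrees, then the shift along the tool's x, y, z in m, then the opening in per cent of the stroke, from 0 (shut) to 100 (fully open). In form: [[[ax, ay, az, dx, dy, dz, gripper], ...]]. A call has exactly 5 rows; each row shifts and turns the commanded pose from where the row before left it, along the tool's axes as they then stand; what a row does not reach is not made up. A row lasts 1/8 s, in which the tool goes at most 62.5 mm and 10.7 degrees, less where a joint would pass 70% of its speed; a pose out of reach is approached as far as the arm can. A call with a gripper value outside its range is refused whole. The fingers move at their own pace and stop on an object; FORCE is the grip in N (left out, the last holds). Time passes only in rows, so rows that do not move let the fingers close, or fill a call up. It gives the time, the measured TCP pose, the force and the opening at its end, in the units of the state.
- robot.get_obs(): the state, without advancing time (a new reading comes with each control period).
- robot.camera(name): name is "scene" or "side" or "wrist"; returns a dict with "img" (384x512x3 uint8, red, green, blue), "K" (3x3 intrinsics, pixels), "dist_coeffs" ([k1, k2, p1, p2, k3] as OpenCV has them; the pictures are not rectified), "R" (3x3) and "t" (3): a world point X has camera coordinates R X + t; the wrist camera has in their place "T_tool_cam" (4x4, takes a point from camera to tool coordinates, whose origin is the TCP and whose axes are the tool frame's). Camera axes: x right, y down, z forward; pixel columns grow to the right and rows downward; lengths in m; the calibration is good to about 2 mm. A picture is of the moment at which its call begins: read the wrist's pose just before it. There is no depth.
- robot.hand_in(): hands the job in, once; it reports no verdict.
Trained networks look in a picture, given as the dict that the camera call returned (one of the last four; its "shot" number tells which), for a name from the list of things; names that differ only in an ending like _2 or _b are one class to them, and where a whole thing is asked for, a point or a joint stands for the part that bears it (a point fixed in the world has none). Each returns a list of dicts, best first, with "conf" (0 to 1); they miss things now and then, are a little off and sometimes report something else, mostly with a low value. They report only what shows in the picture. A call takes as long as a camera call.
- robot.spot_in(picture, thing): "at" ([row, column] in pixels, amid what is visible of it).
The state is a dict: "time": time; "q": joint angles; "joint_velocities": joint speeds; "joint_torque": joint torques, N m; "position": TCP position; "tool_rot": TCP orientation; "ft_force": force on the tool from outside, world axes, zero at the start; "moment": the same for the moment, N m; "grip_width": finger opening in m.
Only numpy, scipy, OpenCV 4.12 (cv2) and the standard library are available. Lean on these libraries where they do the work, as an engineer would, in place of code of your own. Each camera call takes 0.05 s, during which the arm holds its last target.

## Working session

There is one attempt and no reset: what is moved stays moved. The work goes in short steps, Python scripts to look and compute and a shell command to move; the robot and the scene stay as the last step left them, time stands still between calls to the robot, and variables do not carry over. Pictures are saved under pics/ and viewed, and the job is handed in when it is done.

```bash
ls; mkdir -p pics
cat > h.py <<'E'
import numpy as np, cv2
from rig import robot
def save(n,c): cv2.imwrite('pics/'+n+'.png',cv2.cvtColor(c['img'],cv2.COLOR_RGB2BGR))
E
python3 - <<'E'
from h import *
o=robot.get_obs(); print(o)
for n in ['scene','side']:
    c=robot.camera(n); save(n+'0',c); print(n,c['K'],c['dist_coeffs'],c['R'],c['t'])
    for th in ['station','plate1','hatch_edge','cup_deck','tamper','pot_big','pot_small','cup_table','jar']:
        print(th,[(x['at'],round(x['conf'],2)) for x in robot.spot_in(c,th)][:5])
E
```

```text
pics
{'time': 0.0, 'q': array([ 9.71514778e-01,  5.28446987e-01,  1.43390312e+00, -4.93411590e-06,
        1.18135284e+00, -1.78476643e-01]), 'joint_velocities': array([ 0.00113086, -0.00015185, -0.00037794, -0.0016989 ,  0.00040627,
        0.00046636]), 'joint_torque': array([ 2.36320186e-03, -4.40040207e+01, -1.76596266e+01,  6.33549364e-02,
        5.81681519e-02, -1.61341050e-04]), 'position': array([0.25486717, 0.56990213, 0.22958312]), 'tool_rot': array([ 0.69220367, -0.14796238,  0.1473996 , -0.69082166]), 'ft_force': array([0.02785612, 0.3376549 , 0.11097684]), 'moment': array([-0.02761956, -0.04190343, -0.01324988]), 'grip_width': 0.08708777598516983}
scene [[348.45465609   0.         247.64643058]
 [  0.         348.45465609 185.61628997]
 [  0.           0.           1.        ]] [0.00699273 0.         0.         0.         0.        ] [[-0.76938582  0.63874373  0.00720442]
 [ 0.4491504   0.54896576 -0.7049117 ]
 [-0.45421291 -0.5391132  -0.70925848]] [ 0.43579207 -0.19026641  1.42427087]
station [([221.9, 227.2], 0.8), ([213.3, 292.7], 0.75), ([127.7, 158.2], 0.49)]
plat
[... 351 characters left out ...]
079   0.         258.98842668]
 [  0.         488.57349079 184.93830554]
 [  0.           0.           1.        ]] [-0.10717089  0.          0.          0.          0.        ] [[ 0.9926432  -0.12102154  0.00364071]
 [-0.08447309 -0.71378091 -0.69525615]
 [ 0.08673964  0.68983375 -0.71875283]] [-0.55023397  0.13808434  1.56822773]
station [([211.7, 286.4], 0.98)]
plate1 [([213.3, 285.3], 0.9)]
hatch_edge [([166.3, 295.6], 0.62)]
cup_deck [([136.4, 256.4], 0.84)]
tamper [([233.0, 244.8], 0.64)]
pot_big [([193.3, 306.0], 0.57), ([213.8, 287.4], 0.45), ([226.2, 300.4], 0.28)]
pot_small [([225.0, 300.1], 0.9)]
cup_table [([117.8, 201.8], 0.7)]
jar [([337.4, 303.5], 0.87), ([215.1, 291.8], 0.3)]
```

View pics/scene0.png

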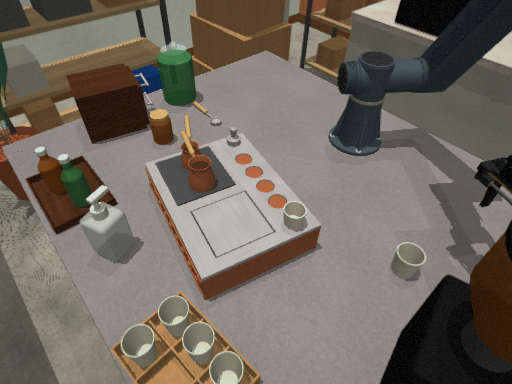

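View pics/side0.png

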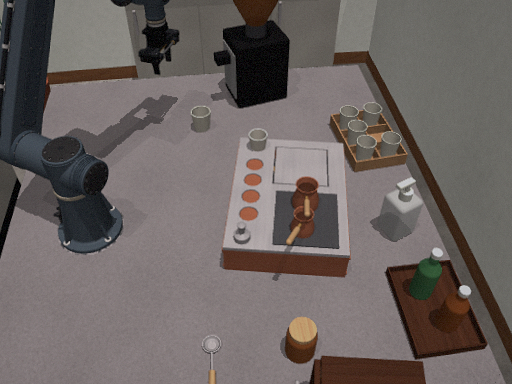

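The scene view shows the plates at (row, col) about (158,243), (171,254), (185,265) and (201,277). In the side view they are at (164,255), (180,253), (196,251) and (214,248). Cup_deck stands at one end and the tamper at the other. I'll refine the plate centres and fit the station pose.

```bash
cat > fit.py <<'E'
from h import *
from scipy.optimize import least_squares
def proj(c,P):
    return cv2.projectPoints(np.asarray(P,float),cv2.Rodrigues(c['R'])[0],c['t'],c['K'],c['dist_coeffs'])[0][:,0]
def back(c,rc,z):
    u=cv2.undistortPoints(np.array([[rc[::-1]]],float),c['K'],c['dist_coeffs'])[0,0]
    d=c['R'].T@np.array([u[0],u[1],1]); o=-c['R'].T@c['t']; return o+d*(z-o[2])/d[2]
S={'scene':[(201,277),(185,265),(171,254),(158,243)],'side':[(164,255),(180,253),(196,251),(214,248)]}
obs=[];P=[[-.118,.108,.108],[-.118,.036,.108],[-.118,-.036,.108],[-.118,-.108,.108]]
for n in S:
    c=robot.camera(n); im=c['img'].astype(int)
    m=(((im[...,0]-im[...,2])>60)&(im[...,0]>110)).astype(np.uint8)
    k,l,st,ce=cv2.connectedComponentsWithStats(m)
    px=[]
    for s in S[n]:
        i=np.argmin([np.hypot(*(x-np.array(s[::-1]))) if j else 1e9 for j,x in enumerate(ce)]); px.append(ce[i]); print(n,s,ce[i],st[i][4],back(c,ce[i][::-1],.108))
    obs.append((c,np.array(px)))
    for th,z in [('cup_deck',.135),('tamper',.14),('pot_big',.16),('pot_small',.15),('cup_table',.04),('jar',.06)]:
        for x in robot.spot_in(c,th)[:1]: print(th,x['at'],x['conf'],back(c,x['at'],z).round(3))
def W(p):
    a=np.cos(p[2]),np.sin(p[2]); q=np.array(P); return np.c_[p[0]+a[0]*q[:,0]-a[1]*q[:,1],p[1]+a[1]*q[:,0]+a[0]*q[:,1],q[:,2]]
r=least_squares(lambda p:np.concatenate([(proj(c,W(p))-px).ravel() for c,px in obs]),[.6,0,0])
print(r.x,r.fun.round(1)); print(W(r.x))
E
python3 fit.py
```

```text
scene (201, 277) [276.9010989  201.35164835] 182 [0.55270258 0.11803071 0.108     ]
scene (185, 265) [264.91304348 186.23602484] 161 [0.53823197 0.04839173 0.108     ]
scene (171, 254) [253.5862069  171.97241379] 145 [ 0.52343298 -0.0230405   0.108     ]
scene (158, 243) [243.21538462 159.04615385] 130 [ 0.5091827  -0.09338352  0.108     ]
cup_deck [212.7, 293.1] 0.81 [0.565 0.194 0.135]
tamper [138.5, 237.4] 0.45 [ 0.48 -0.16  0.14]
pot_big [171.5, 197.5] 0.64 [ 0.689 -0.089  0.16 ]
pot_small [144.1, 183.6] 0.63 [ 0.645 -0.239  0.15 ]
cup_table [258.4, 405.8] 0.79 [0.375 0.462 0.04 ]
jar [127.1, 160.9] 0.85 [ 0.604 -0.49   0.06 ]
side (164, 255) [254.3046875 164.3671875] 128 [0.55270517 0.11844151 0.108     ]
side (180, 253) [252.375      179.61111111] 144 [0.53841235 0.04853455 0.108     ]
side (196, 251) [250.32278481 196.08227848] 158 [ 0.52401715 -0.02235454  0.108     ]
side (214, 248) [248.125      213.59659091] 176 [ 0.50962516 -0.09296274  0.108     ]
cup_deck [139.3, 256.7] 0.81 [0.572 0.213 0.135]
tamper [232.7, 243.1] 0.59 [ 0.485 -0.189  0.14 ]
pot_big [192.7, 307.0] 0.76 [ 0.689 -0.076  0.16 ]
pot_small [224.3, 300.5] 0.76 [ 0.65  -0.186  0.15 ]
cup_table [119.4, 202.5] 0.81 [0.39  0.466 0.04 ]
jar [337.8, 301.9] 0.78 [ 0.606 -0.487  0.06 ]
[ 0.64669541 -0.01094273 -0.20184833] [ 0.1  0.1 -0.1 -0.1 -0.   0.1 -0.   0.1  0.  -0.  -0.   0.1 -0.   0.1
 -0.1  0. ]
[[ 0.55274298  0.11852132  0.108     ]
 [ 0.53830838  0.04798309  0.108     ]
 [ 0.52387379 -0.02255515  0.108     ]
 [ 0.50943919 -0.09309338  0.108     ]]
```

```bash
cat > st.py <<'E'
from h import *
from scipy.spatial.transform import Rotation as R
import sys
PL=np.array([[.5527,.1185],[.5383,.0480],[.5239,-.0226],[.5094,-.0931]])
def go(x,y,z):
    """tool-axis shift to TCP target"""
    o=robot.get_obs(); M=R.from_quat(o['tool_rot'])
    print('shift mm',(1000*M.inv().apply(np.array([x,y,z])-o['position'])).round(1))
def state():
    o=robot.get_obs(); M=R.from_quat(o['tool_rot']).as_matrix()
    print('t',o['time'],'pos',o['position'].round(4),'F',o['ft_force'].round(2),'grip',o['grip_width']); print(M.round(3)); return o,M
E
python3 - <<'E'
from st import *
o,M=state()
d=-.20185; row=np.array([-np.sin(d),np.cos(d),0])
# desired tool: y down, z along +-row
for s in (1,-1):
    z=s*row; y=np.array([0,0,-1.]); x=np.cross(y,z); D=np.c_[x,y,z]
    print(s,R.from_matrix(M.T@D).as_rotvec(degrees=True))
go(.5383,.048,.26)
c=robot.camera('side')
exec(open('fit.py').read().split('S={')[0])
Rs=np.array([[np.cos(d),-np.sin(d)],[np.sin(d),np.cos(d)]]); t=np.array([.6467,-.0109])
def sf(rc,z): print(rc,z,(Rs.T@(back(c,rc,z)[:2]-t)).round(3))
sf((133,258),.165); sf((236,242),.15); sf((242,289),.221); sf((211,307),.241);sf((149,275),.11);sf((184,272),.11)
im=c['img'];cv2.imwrite('pics/side_z.png',cv2.resize(im[110:290,200:370,::-1],None,fx=4,fy=4)[:600])
cv2.imwrite('pics/side_g.png',cv2.resize(im[0:110,90:260,::-1],None,fx=4,fy=4))
E
```

```text
t 1.7 pos [0.2553 0.5705 0.2306] F [ 0.64 -0.04  0.03] grip 0.086688581464985
[[ 0.913 -0.     0.409]
 [-0.409  0.     0.913]
 [-0.    -1.     0.   ]]
1 [-1.00033753e-03 -1.25465182e+01 -3.84487789e-04]
-1 [ 5.64110774e-04  1.67453482e+02 -1.46766996e-03]
shift mm [ 471.8  -29.5 -361.3]
(133, 258) 0.165 [-0.114  0.202]
(236, 242) 0.15 [-0.123 -0.227]
(242, 289) 0.221 [ 0.007 -0.292]
(211, 307) 0.241 [ 0.05  -0.199]
(149, 275) 0.11 [-0.054  0.188]
(184, 272) 0.11 [-0.054  0.02 ]
```

View pics/side_z.png

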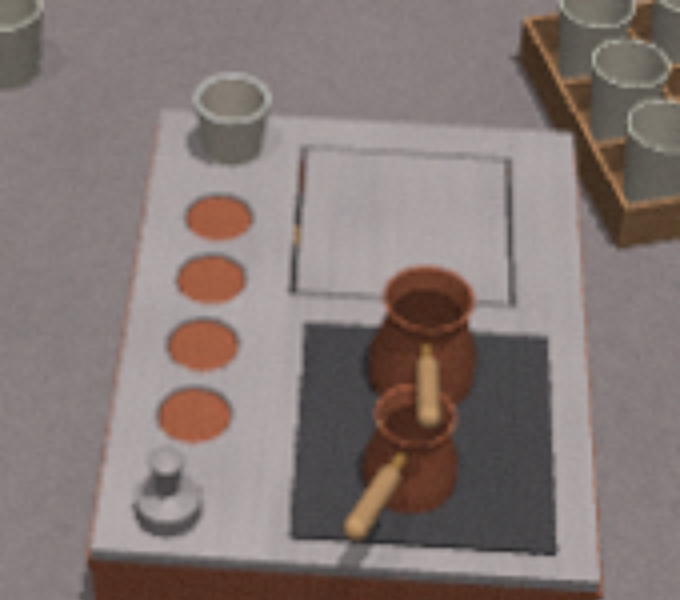

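View pics/side_g.png

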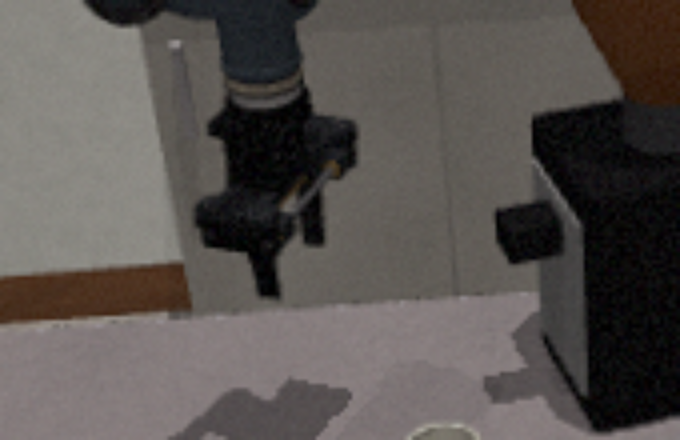

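Side zoom: cup_deck is at about (140,258) and the tamper at about (230,241). The hatch edge is 64 mm behind the row. The gripper body is long along the jaw axis, so I'll line the jaws up with the row, which keeps the body off the hatch. First I lift, shut the fingers and turn.

```bash
python3 -m crank '[[[0,-6.3,0,0,-0.02,0,0],[0,-6.2,0,0,-0.02,0,0],[0,0,0,0.035,0,-0.042,0],[0,0,0,0.035,0,-0.042,0],[0,0,0,0.035,0,-0.042,0]]]' 20; python3 -m crank '[[[0,0,0,0.038,0,-0.045,0],[0,0,0,0.038,0,-0.045,0],[0,0,0,0.038,0,-0.045,0],[0,0,0,0.038,0,-0.045,0],[0,0,0,0.038,0,-0.045,0]]]'; python3 -c "
from st import *
state();go(.5383,.048,.135)"
```

```text
time: 2.38
position: [0.3333, 0.4247, 0.2707]
tool_rot: [-0.703, 0.071, -0.071, 0.704]
ft_force: [2.2, -0.2, -0.2]
grip_width: 0.0452
time: 3.0
position: [0.4745, 0.1656, 0.2709]
tool_rot: [-0.703, 0.071, -0.072, 0.704]
ft_force: [0.9, 0.4, -0.1]
grip_width: 0.002
t 3.0 pos [0.4745 0.1656 0.2709] F [ 0.86  0.38 -0.08] grip 0.0019764886200271574
[[ 0.98   0.001  0.201]
 [-0.201  0.     0.98 ]
 [ 0.001 -1.     0.   ]]
shift mm [  86.1  135.9 -102.4]
```

```bash
python3 -m crank '[[[0,0,0,0.042,0,-0.045,0],[0,0,0,0.038,0,-0.045,0],[0,0,0,0,0.05,0,0],[0,0,0,0,0.05,0,0],[0,0,0,0,0.03,0,0]]]'; python3 -c "
from st import *
state();go(.5383,.048,.126)"
```

```text
time: 3.62
position: [0.5328, 0.0627, 0.1384]
tool_rot: [-0.703, 0.073, -0.071, 0.703]
ft_force: [0.3, 0.8, 0.5]
grip_width: 0.0004
t 3.625 pos [0.5328 0.0627 0.1384] F [0.27 0.81 0.45] grip 0.00038107000057469953
[[ 0.979 -0.003  0.202]
 [-0.202  0.     0.979]
 [-0.003 -1.    -0.   ]]
shift mm [  8.4  12.4 -13.3]
```

```bash
python3 -m crank '[[[0,0,0,0.006,0,-0.010,0],[0,0,0,0,0.008,0,0],[0,0,0,0,0,0,0],[0,0,0,0,0,0,0],[0,0,0,0,0,0,0]]]'; python3 -c "
from st import *
state();go(.5383,.048,.116)
for i in range(4):print(robot.get_obs()['ft_force'])"
```

```text
time: 4.25
position: [0.5381, 0.0522, 0.1333]
tool_rot: [-0.703, 0.071, -0.072, 0.703]
ft_force: [-0.8, -0.5, -0.9]
grip_width: 0.0005
t 4.25 pos [0.5381 0.0522 0.1333] F [-0.78 -0.49 -0.87] grip 0.0005263441870746681
[[ 0.98   0.001  0.201]
 [-0.201 -0.     0.98 ]
 [ 0.001 -1.     0.   ]]
shift mm [ 1.  17.3 -4. ]
[-0.77907551 -0.485005   -0.87327439]
[-0.77907551 -0.485005   -0.87327439]
[-0.77907551 -0.485005   -0.87327439]
[-0.77907551 -0.485005   -0.87327439]
```

```bash
python3 -m crank '[[[0,0,0,0,0.008,-0.004,0],[0,0,0,0,0.005,0,0],[0,0,0,0,0.002,0,0],[0,0,0,0,0.001,0,0],[0,0,0,0,0,0,0]]]'; python3 -m crank '[[[0,0,0,0,0.001,0,0],[0,0,0,0,0.001,0,0],[0,0,0,0,0,0,0],[0,0,0,0,0,0,0],[0,0,0,0,0,0,0]]]'
```

```text
time: 4.88
position: [0.537, 0.0481, 0.1166]
tool_rot: [-0.703, 0.071, -0.072, 0.703]
ft_force: [-0.1, 0.6, 0.7]
grip_width: 0.0002
time: 5.5
position: [0.5372, 0.0481, 0.1164]
tool_rot: [0.704, -0.071, 0.072, -0.703]
ft_force: [-2.8, -0.0, 12.3]
grip_width: 0.0003
```

```bash
python3 -m crank '[[[0,0,0,0,0.001,0,0],[0,0,0,0,0.001,0,0],[0,0,0,0,0,0,0],[0,0,0,0,0,0,0],[0,0,0,0,0,0,0]]]'
```

```text
time: 6.12
position: [0.5372, 0.0481, 0.1163]
tool_rot: [0.704, -0.071, 0.072, -0.703]
ft_force: [-6.6, 0.3, 25.6]
grip_width: 0.0007
```

Plate 2 is stiff: 26 N with no travel, so it is a blank. The contact height is TCP z = 0.1164. Next is plate 3.

```bash
python3 -m crank '[[[0,0,0,0,-0.012,0,0],[0,0,0,0.001,0,-0.040,0],[0,0,0,0,0,-0.032,0],[0,0,0,0,0.005,0,0],[0,0,0,0,0.003,0,0]]]'; python3 -m crank '[[[0,0,0,0,0.0005,0,0],[0,0,0,0,0,0,0],[0,0,0,0,0,0,0],[0,0,0,0,0,0,0],[0,0,0,0,0,0,0]]]'
```

```text
time: 6.75
position: [0.5234, -0.0223, 0.1163]
tool_rot: [-0.703, 0.072, -0.071, 0.704]
ft_force: [-4.9, -3.0, 28.0]
grip_width: 0.0007
time: 7.38
position: [0.5234, -0.0222, 0.1164]
tool_rot: [0.704, -0.071, 0.071, -0.703]
ft_force: [-1.6, -3.4, 5.2]
grip_width: 0.0001
```

```bash
python3 -m crank '[[[0,0,0,0,0.001,0,0],[0,0,0,0,0.0005,0,0],[0,0,0,0,0,0,0],[0,0,0,0,0,0,0],[0,0,0,0,0,0,0]]]'; python3 -c "
from st import *
state()"
```

```text
time: 8.0
position: [0.5234, -0.0222, 0.1164]
tool_rot: [0.704, -0.07, 0.071, -0.703]
ft_force: [-4.4, -2.3, 16.1]
grip_width: 0.0
t 8.0 pos [ 0.5234 -0.0222  0.1164] F [-4.41 -2.33 16.06] grip 4.8882796756517354e-05
[[ 0.98   0.     0.199]
 [-0.199 -0.002  0.98 ]
 [ 0.    -1.    -0.002]]
```

Plate 3 is a blank too, with 16 N and no travel. Plate 1 is next: lift, move over, and tilt 10° towards the row centre so the body clears the cup.

```bash
python3 -m crank '[[[0,0,0,0,-0.042,0,0],[0,0,0,0.0,0,0.048,0],[0,0,0,0,0,0.048,0],[0,0,0,0,0,0.048,0],[10,0,0,0,0,0,0]]]'; python3 -m crank '[[[0,0,0,0,0,0,0],[0,0,0,0,0.01,-0.0017,0],[0,0,0,0,0.01,-0.0017,0],[0,0,0,0,0,0,0],[0,0,0,0,0,0,0]]]';python3 -c "
from st import *
state();go(.5527,.1185,.122)
c=robot.camera('side');save('p1',c);im=c['img'];cv2.imwrite('pics/p1.png',cv2.resize(im[60:240,170:360,::-1],None,fx=3,fy=3))"
```

```text
time: 8.62
position: [0.5522, 0.1289, 0.1567]
tool_rot: [-0.638, 0.059, -0.072, 0.765]
ft_force: [-0.9, -1.5, 0.0]
grip_width: 0.0004
time: 9.25
position: [0.5525, 0.1184, 0.136]
tool_rot: [-0.64, 0.065, -0.078, 0.762]
ft_force: [0.4, -0.9, -0.0]
grip_width: 0.0005
t 9.25 pos [0.5525 0.1184 0.136 ] F [ 0.45 -0.87 -0.01] grip 0.0004959104240631885
[[ 0.979  0.035  0.199]
 [-0.202  0.17   0.965]
 [-0.    -0.985  0.173]]
shift mm [ 0.2 13.8 -2.2]
```

View pics/p1.png

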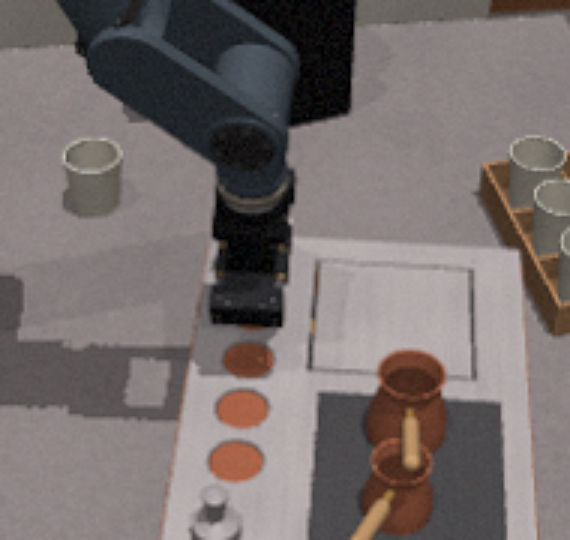

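The gripper is over plate 1 and the body is clear of the hatch. Pressing gently.

```bash
python3 -m crank '[[[0,0,0,0,0.008,-0.0014,0],[0,0,0,0,0.006,-0.001,0],[0,0,0,0,0.002,-0.0003,0],[0,0,0,0,0.001,-0.0002,0],[0,0,0,0,0,0,0]]]';python3 -m crank '[[[0,0,0,0,0.001,-0.0002,0],[0,0,0,0,0,0,0],[0,0,0,0,0,0,0],[0,0,0,0,0,0,0],[0,0,0,0,0,0,0]]]'
```

```text
time: 9.93
position: [0.5525, 0.1186, 0.119]
tool_rot: [-0.639, 0.065, -0.077, 0.762]
ft_force: [0.2, -0.0, 0.6]
grip_width: 0.0004
time: 10.55
position: [0.5524, 0.1186, 0.118]
tool_rot: [-0.64, 0.065, -0.077, 0.762]
ft_force: [0.9, -0.1, 0.5]
grip_width: 0.0004
```

```bash
python3 -m crank '[[[0,0,0,0,0.001,-0.0002,0],[0,0,0,0,0.001,-0.0002,0],[0,0,0,0,0,0,0],[0,0,0,0,0,0,0],[0,0,0,0,0,0,0]]]';python3 -m crank '[[[0,0,0,0,0.001,-0.0002,0],[0,0,0,0,0,0,0],[0,0,0,0,0,0,0],[0,0,0,0,0,0,0],[0,0,0,0,0,0,0]]]'
```

```text
time: 11.18
position: [0.5526, 0.1186, 0.1172]
tool_rot: [-0.639, 0.065, -0.078, 0.762]
ft_force: [-1.9, 0.0, 8.7]
grip_width: 0.0004
time: 11.8
position: [0.5526, 0.1186, 0.1171]
tool_rot: [-0.639, 0.064, -0.078, 0.762]
ft_force: [-4.4, -0.8, 14.7]
grip_width: 0.0005
```

Plate 1 is a blank too: 15 N, stopped dead. By elimination plate 4 is the catch. I'll go there tilted the other way to clear the tamper.

```bash
python3 -m crank '[[[0,0,0,0,-0.05,0.0088,0],[-10,0,0,0,0,0,0],[0,0,0,0.0,0,-0.054,0],[0,0,0,0,0,-0.054,0],[0,0,0,0,0,-0.054,0]]]'; python3 -m crank '[[[-7.5,0,0,0,0,-0.01,0],[-7.5,0,0,0,0,-0.01,0],[0,0,0,0,0,-0.03,0],[0,0,0,0,0,0,0],[0,0,0,0,0,0,0]]]';python3 -c "
from st import *
state();go(.5094,-.0931,.130)
c=robot.camera('side');im=c['img'];cv2.imwrite('pics/p4.png',cv2.resize(im[90:290,170:360,::-1],None,fx=3,fy=3))
c=robot.camera('scene');im=c['img'];cv2.imwrite('pics/p4s.png',cv2.resize(im[60:260,130:330,::-1],None,fx=3,fy=3))
"
```

```text
time: 12.42
position: [0.5196, -0.0408, 0.1658]
tool_rot: [0.704, -0.071, 0.071, -0.704]
ft_force: [1.2, -0.9, 0.3]
grip_width: 0.0004
time: 13.05
position: [0.5099, -0.0878, 0.1746]
tool_rot: [0.789, -0.081, 0.062, -0.606]
ft_force: [-0.5, -0.2, 0.1]
grip_width: 0.0004
t 13.05 pos [ 0.5099 -0.0878  0.1746] F [-0.45 -0.24  0.07] grip 0.00037058604093852905
[[ 0.979 -0.052  0.195]
 [-0.202 -0.253  0.946]
 [-0.    -0.966 -0.258]]
shift mm [ 0.6 44.5  6.4]
```

View pics/p4.png

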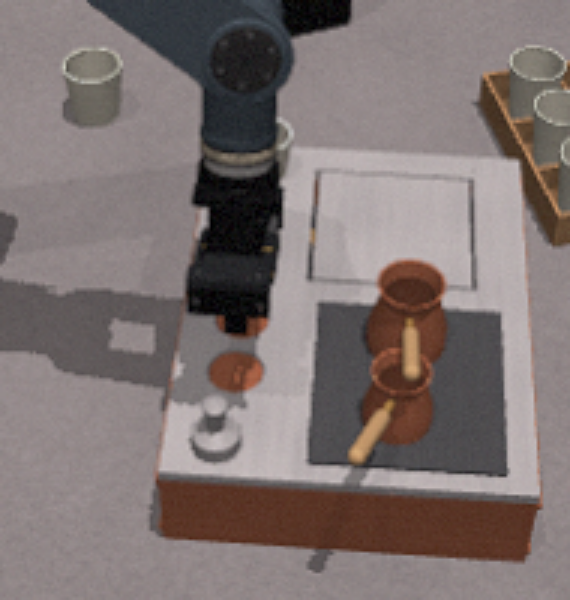

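View pics/p4s.png

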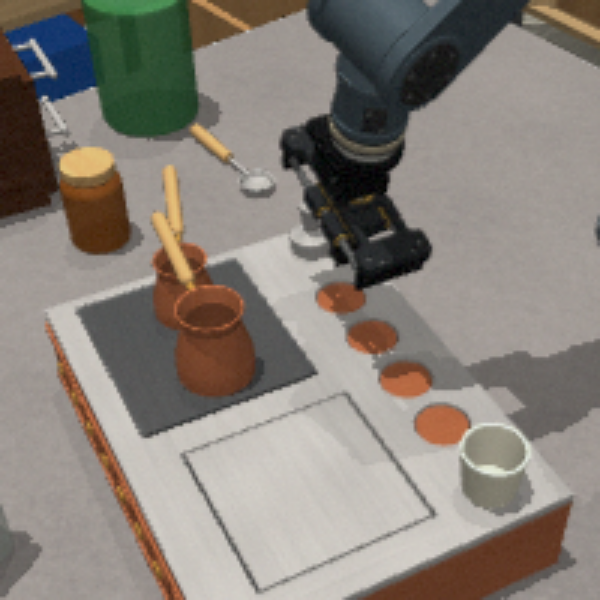

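All clear: hatch shut, the four plates free, tamper beside plate 4 untouched. Descending on plate 4.

```bash
python3 -m crank '[[[0,0,0,0,0.016,0.0043,0],[0,0,0,0,0.016,0.0043,0],[0,0,0,0,0.014,0.0037,0],[0,0,0,0,0,0,0],[0,0,0,0,0,0,0]]]';python3 -m crank '[[[0,0,0,0,0.003,0.0008,0],[0,0,0,0,0.002,0.0005,0],[0,0,0,0,0.001,0.0003,0],[0,0,0,0,0.001,0.0003,0],[0,0,0,0,0,0,0]]]'
```

```text
time: 13.78
position: [0.5101, -0.0881, 0.1272]
tool_rot: [0.789, -0.08, 0.062, -0.606]
ft_force: [-0.4, -0.3, 0.2]
grip_width: 0.0008
time: 14.4
position: [0.5099, -0.088, 0.1199]
tool_rot: [0.789, -0.08, 0.062, -0.606]
ft_force: [0.5, 0.4, 0.0]
grip_width: 0.0001
```

```bash
python3 -m crank '[[[0,0,0,0,0.001,0.0003,0],[0,0,0,0,0.001,0.0003,0],[0,0,0,0,0.001,0.0003,0],[0,0,0,0,0,0,0],[0,0,0,0,0,0,0]]]';python3 -m crank '[[[0,0,0,0,0.001,0.0003,0],[0,0,0,0,0.001,0.0003,0],[0,0,0,0,0,0,0],[0,0,0,0,0,0,0],[0,0,0,0,0,0,0]]]'
```

```text
time: 15.02
position: [0.5101, -0.088, 0.1172]
tool_rot: [0.789, -0.08, 0.062, -0.605]
ft_force: [-1.5, 1.4, 6.1]
grip_width: 0.0002
time: 15.65
position: [0.5101, -0.088, 0.1152]
tool_rot: [0.789, -0.08, 0.062, -0.605]
ft_force: [-1.7, -0.0, 5.9]
grip_width: 0.0004
```

Plate 4 gives: it went down about 2 mm at a steady ~6 N. Pressing it home.

```bash
python3 -m crank '[[[0,0,0,0,0.001,0.0003,0],[0,0,0,0,0.001,0.0003,0],[0,0,0,0,0.001,0.0003,0],[0,0,0,0,0,0,0],[0,0,0,0,0,0,0]]]';python3 -c "
from st import *
c=robot.camera('scene');im=c['img'];cv2.imwrite('pics/h1.png',cv2.resize(im[60:260,130:330,::-1],None,fx=3,fy=3))
"
```

```text
time: 16.27
position: [0.5101, -0.088, 0.1118]
tool_rot: [0.789, -0.08, 0.062, -0.605]
ft_force: [-1.1, 0.8, 4.6]
grip_width: 0.0002
```

View pics/h1.png

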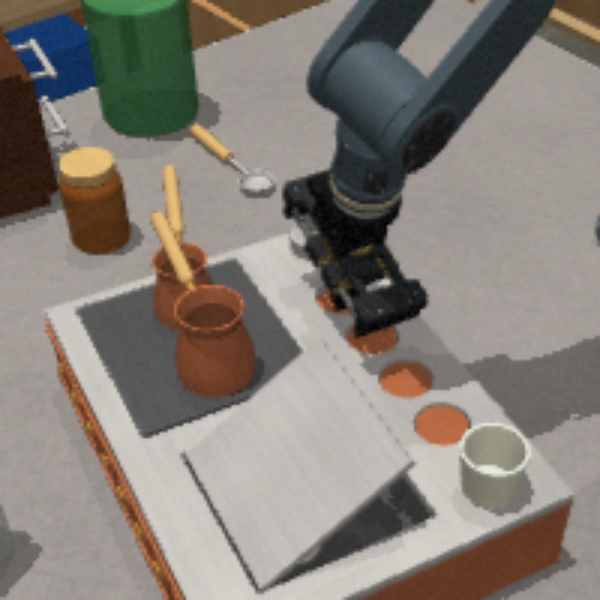

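The hatch is springing open. Letting go and lifting straight up.

```bash
python3 -m crank '[[[0,0,0,0,-0.010,-0.0027,0],[0,0,0,0,-0.02,-0.0054,0],[0,0,0,0,-0.04,-0.0107,0],[0,0,0,0,-0.04,-0.0107,0],[0,0,0,-0.03,0,0,0]]]';python3 -m crank '[[[0,0,0,0,0,0,0],[0,0,0,0,0,0,0],[0,0,0,0,0,0,0],[0,0,0,0,0,0,0],[0,0,0,0,0,0,0]]]';python3 -m crank '[[[0,0,0,0,0,0,0],[0,0,0,0,0,0,0],[0,0,0,0,0,0,0],[0,0,0,0,0,0,0],[0,0,0,0,0,0,0]]]';python3 -c "
from st import *
c=robot.camera('scene');im=c['img'];cv2.imwrite('pics/h2.png',cv2.resize(im[60:260,130:330,::-1],None,fx=3,fy=3))
for th in ['cup_deck','tamper','pot_big','pot_small','jar']:print(th,robot.spot_in(c,th)[:1])
c=robot.camera('side');im=c['img'];cv2.imwrite('pics/h3.png',cv2.resize(im[90:290,170:360,::-1],None,fx=3,fy=3))
for th in ['cup_deck','tamper','pot_big','pot_small','jar']:print(th,robot.spot_in(c,th)[:1])
state()"
```

```text
time: 16.95
position: [0.4847, -0.0827, 0.2291]
tool_rot: [0.79, -0.077, 0.066, -0.605]
ft_force: [-0.2, 0.5, -0.1]
grip_width: 0.0004
time: 17.58
position: [0.4808, -0.0819, 0.2251]
tool_rot: [0.789, -0.08, 0.061, -0.606]
ft_force: [0.5, -0.6, -0.6]
grip_width: 0.0004
time: 18.2
position: [0.4806, -0.0818, 0.2255]
tool_rot: [0.789, -0.08, 0.062, -0.606]
ft_force: [-0.8, -0.1, 0.1]
grip_width: 0.0006
cup_deck [{'at': [215.8, 291.3], 'conf': 0.66}]
tamper [{'at': [137.6, 234.5], 'conf': 0.56}]
pot_big [{'at': [163.3, 193.3], 'conf': 0.96}]
pot_small [{'at': [146.9, 184.3], 'conf': 0.8}]
jar [{'at': [220.7, 225.6], 'conf': 0.68}]
cup_deck [{'at': [138.8, 258.1], 'conf': 0.53}]
tamper [{'at': [232.8, 242.3], 'conf': 0.51}]
pot_big [{'at': [194.0, 306.2], 'conf': 0.63}]
pot_small [{'at': [225.6, 301.4], 'conf': 0.91}]
jar [{'at': [339.1, 300.3], 'conf': 0.62}]
t 18.8 pos [ 0.4806 -0.0818  0.2254] F [-0.35 -0.02  0.72] grip 0.00043491230296533953
[[ 0.98  -0.052  0.194]
 [-0.201 -0.254  0.946]
 [-0.    -0.966 -0.259]]
```

View pics/h2.png

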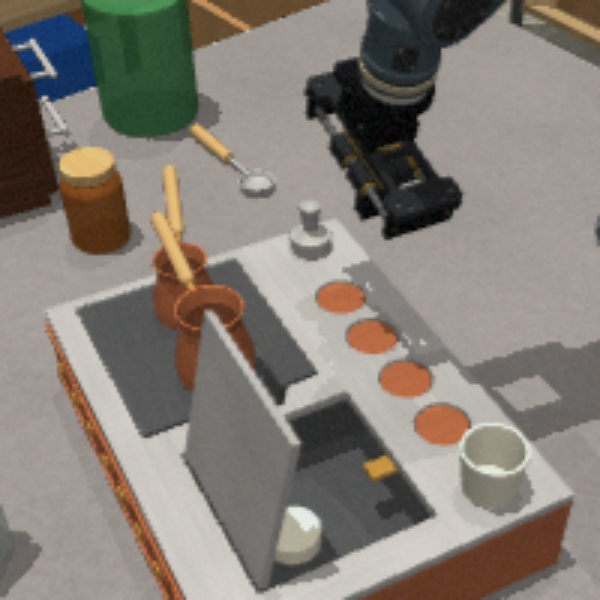

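View pics/h3.png

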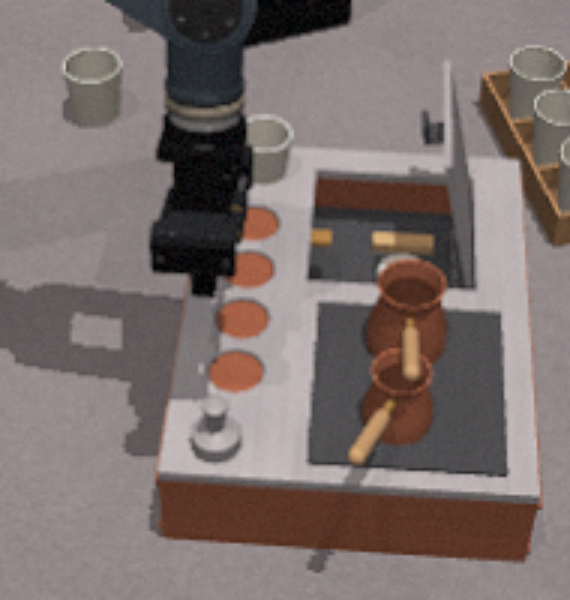

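Both views show the hatch nearly upright, plate 4 back level, everything in its place and the gripper free in the air. Handing in.

```bash
python3 -c "
from rig import robot
print(robot.hand_in())"
```

```text
the job is handed in; nothing more can be done
None
```

The hatch is open and the job is handed in. The concealed catch was plate 4, the rightmost.

- **Feeling for the catch:** I pressed plates 2, 3 and 1 in turn. Each stopped dead at 15–28 N, so they are blanks. Plate 4 gave way at about 5–6 N, so I pressed it about 5–6 mm, by the measured tool height. The hatch sprang open by itself.
- **After release:** I let go and drew the gripper clear. The final pictures show the hatch nearly upright and plate 4 looking level with the others. The gripper is clear of everything, with wrist force at noise level.
- **Loose things:** The cup on the station, the tamper and both pots were detected within a few pixels of where they started, apart from one pot_big reading. That was about 9 pixels off in the scene view, where the open hatch partly hides the pot; the side view agreed to about 1 pixel.
- **Checks that fell short:** The detector's last jar reading in the scene view was a false hit on the hatch, but the side view and the pictures show the jar unmoved. The spoon and table cup I checked only by eye. I could not read the hatch angle or catch travel directly.

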